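Close the break of a carved plaque on the assembly board

TASK

The carved stone plaque on the assembly board has broken in two and is being fitted dry before gluing. Push the loose end piece flat along the board, never lifting or picking it up, until its edge facing the wooden batten lies flat against the batten and its broken face is closed up on the broken face of the big piece, so that the two read as one plaque. Do not shove the big piece out of its place or disturb the bottle, tub, jar or brush, and finish with the hand clear of everything.

Things in the scene. Friction and masses are not known exactly. Their poses are not given: they have to be found in the camera images.
- board: Fixed assembly board, flat grey sheet about 345 x 640 mm, top face 18 mm above the bench. Origin at bench level under it; x runs across it towards the batten (side away from the robot), y along the batten.
- batten (a point): Point on the board's top, at the foot of the batten's straight inner face (the face towards the robot), at x = +0.110, y = 0 of the board's frame; same axes. The batten is a fixed pale wooden strip 16 mm high, 30 mm wide, 600 mm long (y -0.31 to +0.29).
- big_piece: Big piece of the plaque, with a rosette: pale stone slab 26 mm thick, 130 mm wide (x), about 210 mm long (y), 1.85 kg, lying loose on the board, long edge (own x = +0.065) against the batten. Origin mid-underside; x points to the batten, y away from the break. The break is its -y end, a shallow zigzag (own y -0.111 to -0.098). It slides if pushed with 7 to 12 N.
- end_piece: Loose end piece: pale stone slab 26 mm thick, 130 mm wide (own x), about 90 mm long (own y), 0.6 to 0.9 kg, flat on the board; slides at 2 to 6 N. Origin mid-underside. Straight sides: own x = +0.065 (belongs against the batten), own x = -0.065 (side nearest the robot), own y = -0.045 (plaque's end). Its +y end is the break, zigzag from own y +0.039 to +0.052, matching the big piece.
- fit (a point): Point fixed to the big piece, at (0, -0.150, 0) of its frame and with its axes: where the end piece's origin lies when the break is closed and the long edges are flush (axes then parallel too; the origin is then 65 mm from the batten's face).
- bottle: Bystander: amber bottle with white cap, 64 mm across, 165 mm high, on the bench at one end of the board (left or right). Origin at the centre of its underside.
- tub: Bystander: clear plastic tub with white lid, 92 x 122 x 58 mm, on the bench at one end of the board (left or right). Origin at the centre of its underside.
- jar: Bystander: small glass jar with white lid, 52 mm across, 58 mm high, on the near side of the board, in front of the big piece. Origin at the centre of its underside.
- brush: Bystander: flat brush about 190 mm long, lying on the near side of the board, in front of the big piece. Origin below its middle; x runs along it.
Mind the look-alikes: they are no part of the job. Leave any blue or red look-alike of the end_piece alone.

How it is judged:
By the outcome, as a careful person would: the job done as asked, in the order asked, and still so for the second after the job is handed in, with the robot touching nothing.
It also fails if it takes over 61 s, if anything falls off the work surface, if the arm or the gripper's body presses on something with over 40 N, if the wrist force passes 120 N, or if a joint passes its speed limit or range.

ROBOT

A 6-joint arm with a two-finger parallel gripper is mounted at the origin on the work surface. World frame = base frame: x ahead of the robot, y to its left, z up, the work surface at z = 0. Lengths are in mm, angles in rad, forces in N, time in s.
With the tool pointing down it reaches from about 350 to 875 mm from the base axis. Payload 4.2 kg.
Tool frame: the origin (TCP) lies at the very end of the fingers, on their centre line; the grasp point (between the pads) lies 19 mm behind it; z points along the fingers, y is the line along which they close (so a half turn about z gives the same grasp; the last joint's range is limited). The gripper opens to 85 mm and grips with 20 to 120 N. Pads are 22 mm wide; open, the fingers measure 114 mm over their backs; the gripper's body (76 mm by 85 mm) begins 54 mm behind the grasp point. The pads swing forward as they close: fully open they stand 13 mm farther back than shut.
Start: joints at [0.259, 0.385, 0.008, 0, -1.194, -0.259], TCP at [624.979, 0.025, 231.312] pointing down, gripper open.
Joint ranges: [-3.14, 3.14], [-1.21, 2.06], [-1.07, 1.41], [-3.16, 2.05], [-2.99, -0.16], [-3.1, 3.1]. Speed limits (rad/s): [2.79, 2.79, 3.14, 3.14, 3.14, 3.14].

INTERFACE

Orientations are given as a unit quaternion [x, y, z, w].
In Python, from bench import arm gives the robot as it stands.
- The arm moves only by the tool servo_tool, never from a script. Its argument "rows" is a list that holds one entry, the list of rows, each a list of 7 numbers: the finger opening in mm, from 0 to 85.4, then the shift along the tool's x, y, z in mm, then the turn, a rotation vector about the tool's x, y, z in rad. A call has 1 to 10 rows; each row is the pose to reach, as a shift and turn from the pose commanded when the call began, along the tool's axes at that moment; what a row does not reach only later rows make up. A row lasts 1/8 s, in which the tool goes at most 62.5 mm and 10.7 degrees, less where a joint would pass 70% of its speed; a pose out of reach is approached as far as the arm can. A call with a gripper value outside its range is refused whole. The fingers move at their own pace and stop on an object; the grip force is fixed at half the most. Time passes only in rows, so rows that repeat a pose let the fingers close. It gives the time, the measured TCP pose, the force, the opening and the grip force at its end, in the units of the state.
- arm.read_state(): the state, without advancing time (a new reading comes with each control period).
- arm.get_image(name): name is "scene" or "side" or "wrist"; returns the picture (480x640x3 uint8, red, green, blue); there is no depth.
- arm.camera_params(name): a dict with "intrinsics" (3x3 intrinsics, pixels), "D" ([k1, k2, p1, p2, k3] as OpenCV has them; the pictures are not rectified), "R" (3x3) and "t" (3): a world point X has camera coordinates R X + t. Camera axes: x right, y down, z forward; pixel columns grow to the right and rows downward; lengths in mm; the calibration is good to about 2 mm. A picture is of the moment at which its call begins: read the wrist's pose just before it. camera_params takes no time and is no camera call; for the wrist camera it gives the pose at the moment of the call.
- arm.job_done(): hands the job in; it is judged then, once.
The state is a dict: "clock": time; "joints": joint angles; "joint_vel": joint speeds; "joint_efforts": joint torques, N m; "position": TCP position; "ee_rot": TCP orientation; "contact_force": force on the tool from outside, world axes, zero at the start; "wrist_torque": the same for the moment, N m; "gripper_width": finger opening in mm; "grasp_force": force on a finger pad.
Only numpy, scipy, OpenCV 4.12 (cv2) and the standard library are available. Lean on these libraries where they do the work, as an engineer would, in place of code of your own. Each camera call takes 0.05 s, during which the arm holds its last target. There are 200 camera calls.

## Working session

There is one attempt and no reset: what is moved stays moved. The work goes in short steps, Python scripts to look and compute and a tool call to move; the robot and the scene stay as the last step left them, time stands still between calls to the robot, and variables do not carry over. Pictures are saved under pics/ and viewed, at most 10 in all, crops included, and the job is handed in when it is done.

Besides the shell and the picture viewer there is one more tool, called after "Call:" as name(argument=value, ...), one argument or row to a line, values as JSON. servo_tool: Moves the arm, as the interface text tells. Its arguments: {"type":"object","properties":{"rows":{"type":"array"}},"required":["rows"]}

```bash
mkdir -p pics; cat > h.py <<'E'
import numpy as np, cv2
from bench import arm
def ray(name,uv,z,P=None):
    P=P or arm.camera_params(name)
    K=np.array(P["intrinsics"],float);D=np.array(P["D"],float);R=np.array(P["R"]);t=np.array(P["t"]).ravel()
    n=cv2.undistortPoints(np.array(uv,float).reshape(-1,1,2),K,D).reshape(-1,2)
    d=np.c_[n,np.ones(len(n))]@R; c=-R.T@t
    return (c+d*((z-c[2])/d[:,2])[:,None])[:,:2]
def snap(name,f):
    im=arm.get_image(name); cv2.imwrite("pics/"+f,im[:,:,::-1]); return im
E
python3 - <<'E'
from h import *
for n in("scene","side","wrist"):
    snap(n,n+"0.png");P=arm.camera_params(n);print(n,(-np.array(P["R"]).T@np.array(P["t"]).ravel()).round())
s=arm.read_state();print(s["clock"],s["ee_rot"])
E
```

```text
scene [1111.  755.  786.]
side [ 310. 1039.  623.]
wrist [624. -85. 373.]
0.15 [-7.07058405e-01  7.07154678e-01  5.44808797e-04 -6.13938716e-04]
```

View pics/scene0.png

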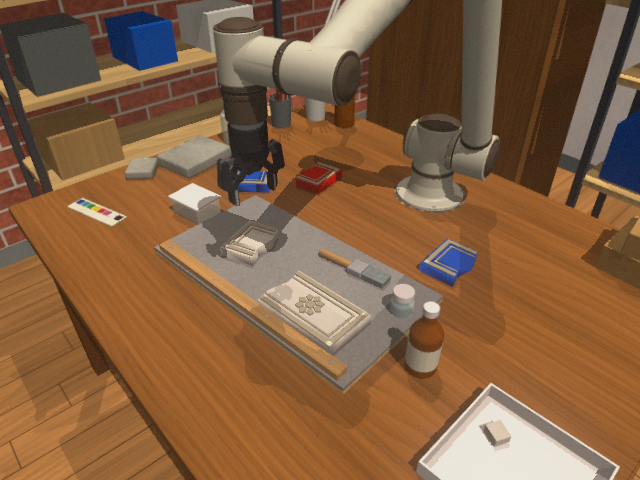

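View pics/wrist0.png

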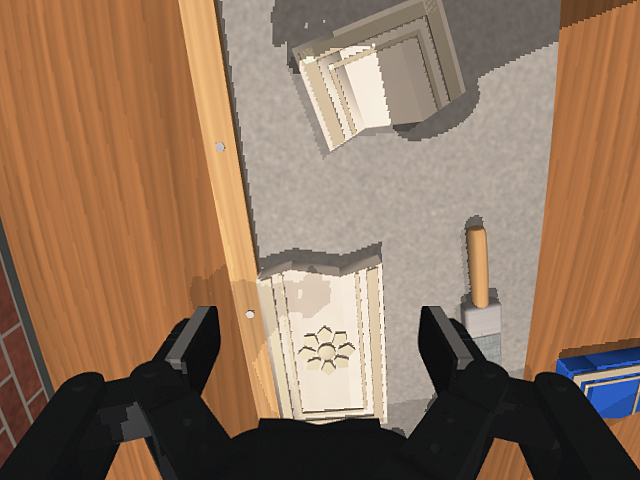

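The wrist view shows the pale end piece at about (380,75), turned by roughly 20°. The big piece is at (325,340), with its break at v≈265, and the batten is on the left. In the scene view the candidates are pale (252,242), red (318,177), blue (253,181) and blue (448,260). Only the pale one lies on the board and is stone-coloured, so that's the one. I'll move the camera over it to confirm and measure.

Call:
servo_tool(
  rows=[
    [[85,50,0,-20,0,0,0],[85,110,0,-40,0,0,0],[85,110,0,-40,0,0,0],[85,110,0,-40,0,0,0]],
  ],
)

```text
clock: 0.65
position: [624.6, -110.0, 270.6]
ee_rot: [-0.707, 0.707, 0.001, -0.0]
contact_force: [0.2, 0.2, -0.1]
gripper_width: 85.0
grasp_force: 0.0
```

```bash
python3 - <<'E'
from h import *
import json
P=arm.camera_params("wrist");im=snap("wrist","wrist1.png")
json.dump({k:np.array(v).tolist() for k,v in P.items()},open("P1.json","w"))
cv2.imwrite("pics/w1crop.png",cv2.resize(im[:,:,::-1][60:360,180:580],None,fx=2,fy=2,interpolation=cv2.INTER_CUBIC))
print(arm.read_state()["position"])
E
```

```text
[ 624.59170369 -109.36304479  270.40762395]
```

View pics/w1crop.png

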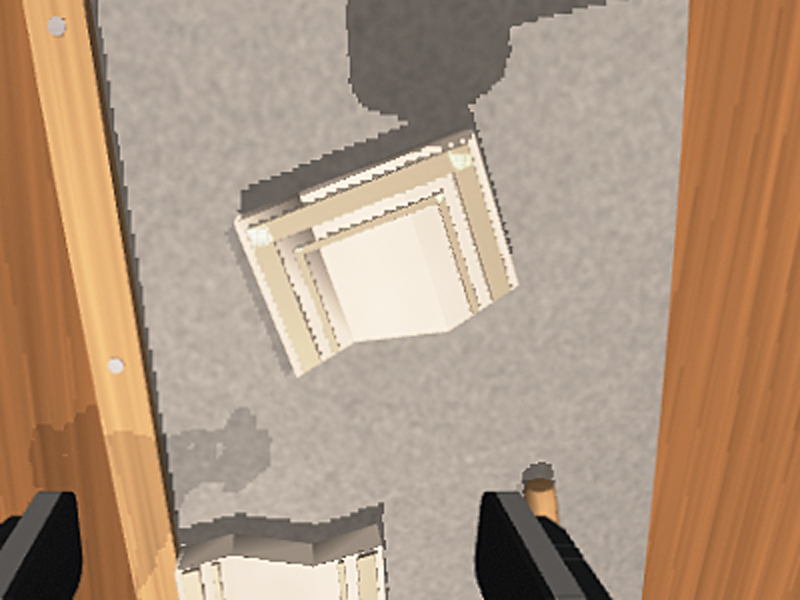

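The crop confirms the pale end piece. Its top corners are at about (237,218), (472,132), (518,288) and (298,376) in the crop. The batten's inner edge runs from (93,20) to (178,540), and the break of the big piece runs from (180,570) to (385,546).

```bash
cat >> h.py <<'E'
def solve(P,ep,bat,big,off=(180,60),sc=2):
    f=lambda a:np.array(a,float)/sc+off
    e=ray("",f(ep),44,P); b=ray("",f(bat),34,P); g=ray("",f(big),44,P)
    ty=b[0]-b[-1]; ty=ty/np.linalg.norm(ty); ty*=np.sign(ty[1]); tx=np.array([ty[1],-ty[0]])  # y along +y world, x to batten
    # e order: A(batten,end) B(near,end) C(near,break) D(batten,break)
    loc=np.array([[65,-45],[-65,-45]])
    print("corners",e.round(1).tolist(),"big",g.round(1).tolist())
    ex=(e[0]-e[1]);print("width",np.linalg.norm(ex),"left",np.linalg.norm(e[0]-e[3]),"right",np.linalg.norm(e[1]-e[2]))
    ex/=np.linalg.norm(ex); ey=np.array([-ex[1],ex[0]])
    o=(e[0]+e[1])/2+45*ey
    ang=lambda v:np.degrees(np.arctan2(v[1],v[0]))
    B=lambda p:np.array([(p-b[0])@tx,(p-b[0])@ty])
    print("board yaw",ang(tx),"piece yaw",ang(ex),"origin",o,"board frame(rel batten)",B(o))
    print("batten pts",b.round(1).tolist())
    print("ep B",[B(p).round(1).tolist() for p in e]);print("big B",[B(p).round(1).tolist() for p in g])
    return tx,ty,b[0]
E
python3 - <<'E'
from h import *;import json
P=json.load(open("P1.json"))
solve(P,[(237,218),(472,132),(518,288),(298,376)],[(93,20),(178,540)],[(180,570),(232,556),(312,565),(385,546)])
E
```

```text
corners [[645.1, -142.8], [525.8, -186.3], [494.0, -105.6], [612.6, -54.9]] big [[684.8, 74.2], [652.2, 63.8], [602.7, 70.5], [558.0, 56.8]]
width 126.91881720111235 left 93.65260108984458 right 86.76894133375964
board yaw 5.53576972129315 piece yaw 20.05776156904195 origin [ 570.0155829  -122.26816093] board frame(rel batten) [-133.52795756  131.20299666]
batten pts [[715.6, -240.0], [686.6, 59.0]]
ep B [[-60.8, 103.6], [-183.7, 71.7], [-207.5, 155.2], [-84.7, 194.1]]
big B [[-0.3, 315.7], [-33.8, 308.5], [-82.4, 319.9], [-128.2, 310.6]]
```

```bash
python3 - <<'E'
from h import *
print(ray("scene",[(253,185),(318,180),(448,262),(338,260)],22).round())
print(ray("scene",[(192,190),(195,205),(218,210)],50).round(), arm.read_state()["joints"])
E
```

```text
[[ 392. -359.]
 [ 226. -250.]
 [ 255.  259.]
 [ 449.   75.]]
[[ 565. -414.]
 [ 600. -338.]
 [ 566. -274.]] [ 8.11335352e-02  3.78939768e-01  9.73222255e-02 -6.18390822e-04
 -1.29072226e+00 -8.07353537e-02]
```

Call:
servo_tool(
  rows=[
    [[50,8,40,0,0,0,0.185],[50,16,80,0,0,0,0.37],[50,24,120,0,0,0,0.555],[50,32,164,0,0,0,0.74],[50,32,164,50,0,0,0.925],[50,32,164,100,0,0,1.11],[50,32,164,150,0,0,1.295],[50,32,164,200,0,0,1.475],[50,32,164,200,0,0,1.475]],
  ],
)

```text
clock: 1.82
position: [457.9, -141.0, 68.1]
ee_rot: [-0.05, 0.999, 0.0, -0.005]
contact_force: [0.7, 0.0, 0.7]
gripper_width: 49.4
grasp_force: 0.0
```

```bash
python3 - <<'E'
from h import *
s=arm.read_state();print(s["position"],s["gripper_width"],s["joints"]);snap("wrist","wrist2.png")
from scipy.spatial.transform import Rotation as R
print(R.from_quat(s["ee_rot"]).as_matrix().round(3))
E
```

```text
[ 457.86663176 -140.9665354    68.06535336] 49.43870209466737 [ 4.11131435e-02  3.40486324e-01 -5.47559458e-01 -7.02157921e-04
 -6.92824806e-01 -1.51205339e+00]
[[-0.995 -0.099 -0.01 ]
 [-0.099  0.995  0.   ]
 [ 0.01   0.001 -1.   ]]
```

View pics/wrist2.png

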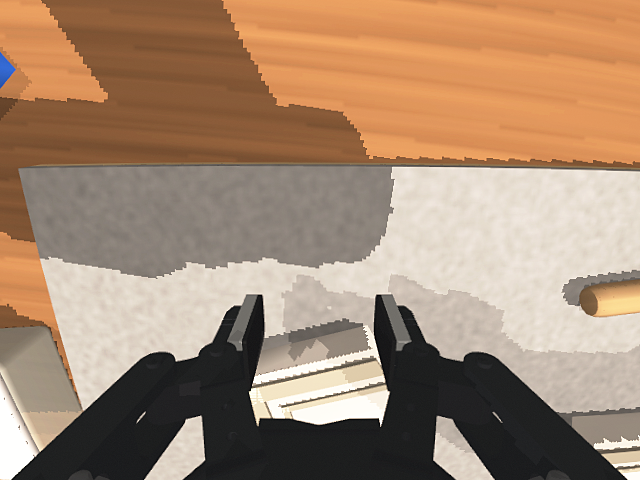

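Call:
servo_tool(
  rows=[
    [[50,0,0,23,0,0,0],[50,0,0,45,0,0,0],[50,0,0,45,0,0,0],[50,-6,0,45,0,0,0],[50,-12,0,45,0,0,0],[50,-18,0,45,0,0,0],[50,-24,0,45,0,0,0],[50,-29,0,45,0,0,0],[50,-34,0,45,0,0,0],[50,-39,0,45,0,0,0]],
  ],
)

```text
clock: 3.12
position: [499.0, -138.2, 25.8]
ee_rot: [-0.048, 0.999, 0.0, -0.001]
contact_force: [-3.4, -0.0, -1.1]
gripper_width: 49.9
grasp_force: 1.3
```

Call:
servo_tool(
  rows=[
    [[50,-5,0,0,0,0,0],[50,-10,0,0,0,0,0],[50,-15,0,0,0,0,0],[50,-20,0,0,0,0,0],[50,-25,0,0,0,0,0],[50,-30,0,0,0,0,0],[50,-35,0,0,0,0,0],[50,-38,0,0,0,0,0],[50,-40,0,0,0,0,0],[50,-40,0,0,0,0,0]],
  ],
)

```text
clock: 4.38
position: [540.0, -134.4, 26.4]
ee_rot: [-0.048, 0.999, -0.0, 0.0]
contact_force: [-1.8, 1.8, -0.9]
gripper_width: 50.2
grasp_force: 0.9
```

```bash
python3 - <<'E'
from h import *
im=snap("scene","s3.png")
cv2.imwrite("pics/s3c.png",cv2.resize(im[:,:,::-1][190:390,140:400],None,fx=3,fy=3,interpolation=cv2.INTER_CUBIC)[:600,:780])
E
```

```text
(no output)
```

View pics/s3c.png

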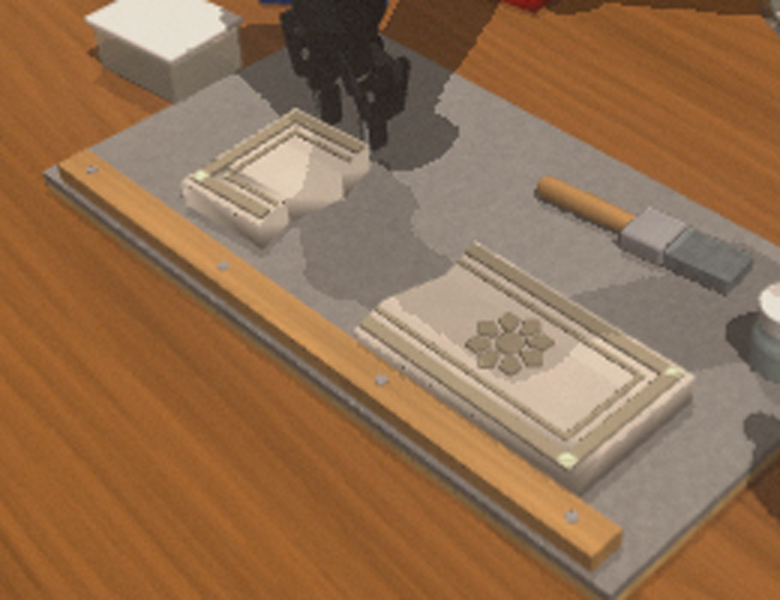

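The pusher is at the near side, and the piece is now nearly square to the batten (left of the crop, about (275,180)), roughly 20 mm from it. I'll keep pushing.

Call:
servo_tool(
  rows=[
    [[50,-4,0,0,0,0,0],[50,-8,0,0,0,0,0],[50,-12,0,0,0,0,0],[50,-15,0,0,0,0,0],[50,-18,0,0,0,0,0],[50,-18,0,0,0,0,0]],
  ],
)

```text
clock: 5.18
position: [558.1, -132.8, 26.4]
ee_rot: [-0.048, 0.999, -0.0, 0.001]
contact_force: [-2.2, 0.0, 0.7]
gripper_width: 49.9
grasp_force: 1.1
```

Call:
servo_tool(
  rows=[
    [[50,-1,0,0,0,0,0],[50,-2,0,0,0,0,0],[50,-2,0,0,0,0,0]],
  ],
)

```text
clock: 5.55
position: [559.5, -132.7, 26.4]
ee_rot: [-0.048, 0.999, -0.0, 0.0]
contact_force: [-3.4, -0.4, 1.8]
gripper_width: 50.1
grasp_force: 2.0
```

Call:
servo_tool(
  rows=[
    [[50,-1,0,0,0,0,0],[50,-2,0,0,0,0,0],[50,-2,0,0,0,0,0]],
  ],
)

```text
clock: 5.92
position: [561.8, -132.4, 26.4]
ee_rot: [-0.048, 0.999, -0.0, 0.0]
contact_force: [-3.6, -1.0, 2.4]
gripper_width: 49.9
grasp_force: 1.9
```

Call:
servo_tool(
  rows=[
    [[50,-1,0,0,0,0,0],[50,-2,0,0,0,0,0],[50,-2,0,0,0,0,0]],
  ],
)

```text
clock: 6.3
position: [563.8, -132.1, 26.3]
ee_rot: [-0.048, 0.999, -0.0, 0.0]
contact_force: [-4.0, -0.8, 2.4]
gripper_width: 49.9
grasp_force: 2.0
```

Call:
servo_tool(
  rows=[
    [[50,-1,0,0,0,0,0],[50,-1,0,0,0,0,0]],
  ],
)

```text
clock: 6.55
position: [564.7, -132.0, 26.4]
ee_rot: [-0.048, 0.999, -0.0, 0.0]
contact_force: [-3.8, -0.1, 4.3]
gripper_width: 50.3
grasp_force: 2.1
```

Call:
servo_tool(
  rows=[
    [[50,-1,0,0,0,0,0],[50,-1.5,0,0,0,0,0],[50,-1.5,0,0,0,0,0]],
  ],
)

```text
clock: 6.92
position: [566.1, -131.9, 26.4]
ee_rot: [-0.048, 0.999, -0.0, 0.0]
contact_force: [-4.3, -0.0, 2.3]
gripper_width: 49.8
grasp_force: 2.2
```

Call:
servo_tool(
  rows=[
    [[50,-1,0,0,0,0,0],[50,-1.5,0,0,0,0,0],[50,-1.5,0,0,0,0,0]],
  ],
)

```text
clock: 7.3
position: [567.6, -131.7, 26.3]
ee_rot: [-0.048, 0.999, -0.0, 0.0]
contact_force: [-4.0, -0.4, 2.4]
gripper_width: 49.9
grasp_force: 2.2
```

```bash
python3 - <<'E'
from h import *
im=snap("scene","s4.png")
a=cv2.resize(im[:,:,::-1][215:315,160:290],None,fx=6,fy=6,interpolation=cv2.INTER_CUBIC)
cv2.imwrite("pics/s4c.png",a)
E
```

```text
(no output)
```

View pics/s4c.png

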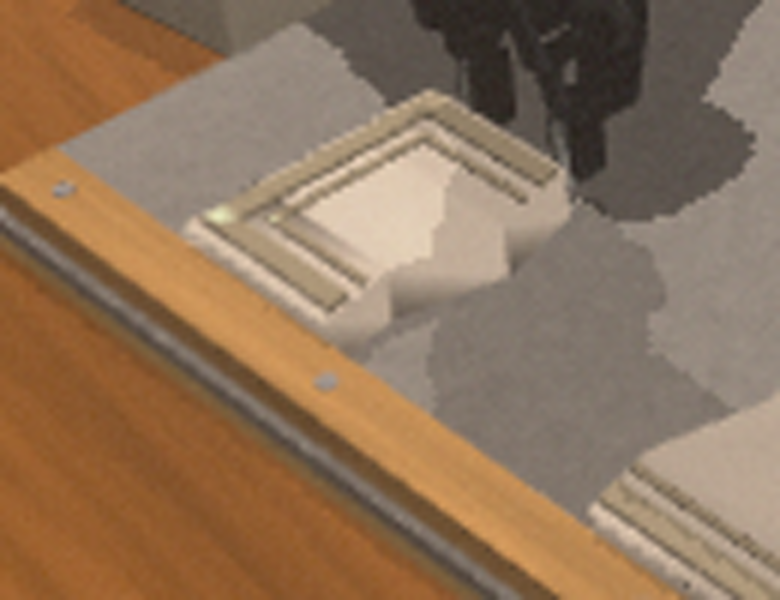

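The piece's lower-left edge, about (185,230) to (330,320), is within a few mm of the batten and parallel to it. I'll creep until the force rises.

Call:
servo_tool(
  rows=[
    [[50,-1,0,0,0,0,0],[50,-1.5,0,0,0,0,0],[50,-1.5,0,0,0,0,0]],
  ],
)

```text
clock: 7.72
position: [567.8, -131.7, 26.2]
ee_rot: [-0.048, 0.999, 0.0, -0.001]
contact_force: [-5.6, -0.8, 4.0]
gripper_width: 50.1
grasp_force: 3.3
```

Call:
servo_tool(
  rows=[
    [[50,-1,0,0,0,0,0],[50,-1.5,0,0,0,0,0],[50,-1.5,0,0,0,0,0]],
  ],
)

```text
clock: 8.1
position: [567.8, -131.7, 26.0]
ee_rot: [-0.048, 0.999, 0.0, -0.003]
contact_force: [-8.7, -0.3, 6.4]
gripper_width: 50.3
grasp_force: 4.5
```

Call:
servo_tool(
  rows=[
    [[50,-1.5,0,0,0,0,0],[50,-3,0,0,0,0,0],[50,-3,0,0,0,0,0]],
  ],
)

```text
clock: 8.48
position: [567.8, -131.7, 25.5]
ee_rot: [-0.047, 0.999, 0.0, -0.006]
contact_force: [-13.0, -0.2, 9.2]
gripper_width: 49.9
grasp_force: 7.0
```

Call:
servo_tool(
  rows=[
    [[50,20,0,0,0,0,0],[50,40,0,0,0,0,0],[50,40,0,-60,0,0,-0.185],[50,30,0,-120,0,0,-0.37],[50,0,5,-180,0,0,-0.555],[50,-25,10,-240,0,0,-0.74],[50,-50,15,-245,0,0,-0.925],[50,-55,15,-245,0,0,-1.11],[50,-55,15,-245,0,0,-1.295],[50,-55,15,-245,0,0,-1.48]],
  ],
)

```text
clock: 9.72
position: [629.1, -110.5, 271.8]
ee_rot: [0.711, -0.703, 0.002, -0.002]
contact_force: [0.5, 0.1, 0.2]
gripper_width: 50.2
grasp_force: 0.0
```

Call:
servo_tool(
  rows=[
    [[60,0,0,0,0,0,-0.09],[60,0,0,0,0,0,-0.09],[60,0,0,0,0,0,-0.09]],
  ],
)

```text
clock: 10.1
position: [627.7, -110.8, 271.5]
ee_rot: [0.74, -0.673, 0.001, -0.001]
contact_force: [-0.1, 0.5, 0.4]
gripper_width: 60.2
grasp_force: 0.0
```

```bash
python3 - <<'E'
from h import *
import json
P=arm.camera_params("wrist");im=snap("wrist","wrist5.png")
json.dump({k:np.array(v).tolist() for k,v in P.items()},open("P5.json","w"))
cv2.imwrite("pics/w5crop.png",cv2.resize(im[:,:,::-1][80:380,140:540],None,fx=2,fy=2,interpolation=cv2.INTER_CUBIC))
s=arm.read_state();print(s["position"],s["ee_rot"],s["contact_force"])
E
```

```text
[ 627.44741239 -110.85225355  271.49118215] [ 7.39595217e-01 -6.73051421e-01  5.88981158e-04 -5.94318966e-04] [ 0.09464566  0.04252071 -0.58002712]
```

View pics/w5crop.png

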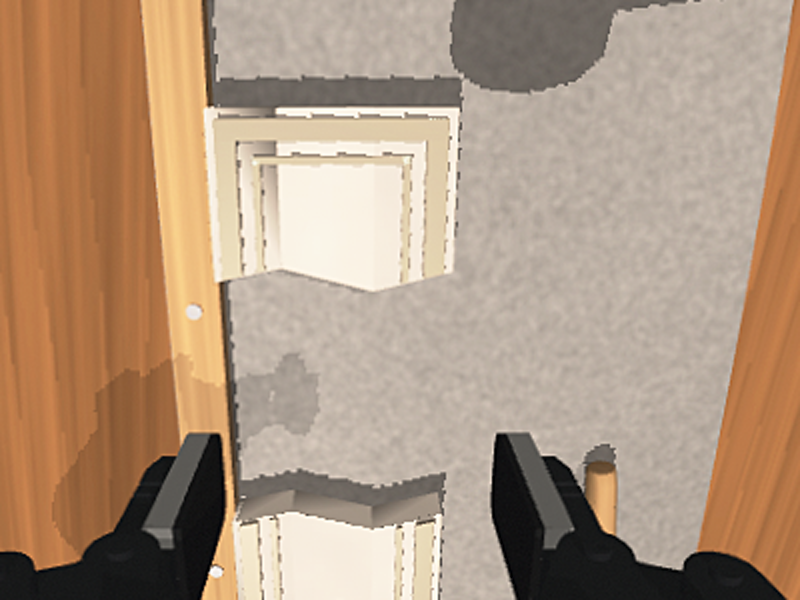

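The piece is now flat on the batten and square to it. In the crop its corners are (206,108), (460,108), (452,272) and (217,282), and the break of the big piece runs from (237,522) to (441,514).

```bash
python3 - <<'E'
from h import *;import json
P=json.load(open("P5.json"))
tx,ty,b0=solve(P,[(206,108),(460,108),(452,272),(217,282)],[(206,20),(231,400)],[(237,522),(293,512),(373,526),(441,514)],off=(140,80))
p=np.array([627.4,-110.9])-b0;print("tcp B",p@tx,p@ty,tx,ty)
E
```

```text
corners [[710.9, -171.6], [582.4, -183.6], [574.9, -97.7], [702.1, -79.8]] big [[685.5, 74.6], [651.2, 63.7], [601.0, 69.1], [560.1, 56.4]]
width 128.988263191394 left 92.13745749400235 right 86.27041410827398
board yaw 5.695835373837697 piece yaw 5.3554178823917455 origin [ 642.45350327 -132.78570978] board frame(rel batten) [-63.52051937  88.16452647]
batten pts [[714.4, -214.2], [693.5, -4.2]]
ep B [[0.7, 42.8], [-128.3, 43.5], [-127.3, 129.8], [1.1, 134.9]]
big B [[-0.1, 290.2], [-35.3, 282.8], [-84.7, 293.2], [-126.7, 284.6]]
tcp B -76.3275999940254 111.4362032232955 [0.99506279 0.09924742] [-0.09924742  0.99506279]
```

Call:
servo_tool(
  rows=[
    [[60,50,-5,0,0,0,0],[60,101,-11,0,0,0,0],[60,101,-11,60,0,0,0],[60,101,-11,120,0,0,0],[60,101,-11,170,0,0,0],[60,101,-11,210,0,0,0],[60,101,-11,235,0,0,0],[60,101,-11,247,0,0,0],[60,101,-11,247,0,0,0]],
  ],
)

```text
clock: 11.28
position: [647.4, -210.5, 23.9]
ee_rot: [0.74, -0.673, -0.0, 0.0]
contact_force: [0.5, -0.9, 0.9]
gripper_width: 59.9
grasp_force: 0.0
```

Call:
servo_tool(
  rows=[
    [[60,-5,0,0,0,0,0],[60,-10,0,0,0,0,0],[60,-15,0,0,0,0,0],[60,-19,0,0,0,0,0],[60,-22,0,0,0,0,0],[60,-25,0,0,0,0,0],[60,-28,0,0,0,0,0],[60,-31,0,0,0,0,0],[60,-34,0,0,0,0,0],[60,-37,0,0,0,0,0]],
  ],
)

```text
clock: 12.52
position: [643.8, -173.6, 24.4]
ee_rot: [0.74, -0.673, 0.0, 0.0]
contact_force: [-0.0, -3.4, 1.6]
gripper_width: 59.8
grasp_force: 1.9
```

Call:
servo_tool(
  rows=[
    [[60,-5,0,0,0,0,0],[60,-10,-0.2,0,0,0,0],[60,-15,-0.2,0,0,0,0],[60,-20,-0.2,0,0,0,0],[60,-25,-0.3,0,0,0,0],[60,-30,-0.3,0,0,0,0],[60,-35,-0.4,0,0,0,0],[60,-40,-0.4,0,0,0,0],[60,-45,-0.5,0,0,0,0],[60,-50,-0.5,0,0,0,0]],
  ],
)

```text
clock: 13.78
position: [639.1, -123.7, 24.4]
ee_rot: [0.74, -0.673, -0.0, 0.0]
contact_force: [-2.0, -5.7, 2.4]
gripper_width: 60.1
grasp_force: 2.6
```

Call:
servo_tool(
  rows=[
    [[60,-5,0,0,0,0,0],[60,-10,-0.2,0,0,0,0],[60,-15,-0.2,0,0,0,0],[60,-20,-0.2,0,0,0,0],[60,-25,-0.3,0,0,0,0],[60,-30,-0.3,0,0,0,0],[60,-35,-0.4,0,0,0,0],[60,-40,-0.4,0,0,0,0],[60,-45,-0.5,0,0,0,0],[60,-50,-0.5,0,0,0,0]],
  ],
)

```text
clock: 15.02
position: [634.4, -74.1, 24.3]
ee_rot: [0.74, -0.673, -0.001, 0.001]
contact_force: [-2.0, -5.3, 3.6]
gripper_width: 59.7
grasp_force: 2.8
```

Call:
servo_tool(
  rows=[
    [[60,-4,0,0,0,0,0],[60,-8,0,0,0,0,0],[60,-12,0,0,0,0,0],[60,-16,0,0,0,0,0],[60,-20,0,0,0,0,0],[60,-23,0,0,0,0,0],[60,-25,0,0,0,0,0],[60,-25,0,0,0,0,0]],
  ],
)

```text
clock: 16.02
position: [632.1, -48.9, 24.2]
ee_rot: [0.74, -0.673, -0.001, 0.001]
contact_force: [-0.8, -4.3, 1.9]
gripper_width: 60.0
grasp_force: 2.0
```

```bash
python3 - <<'E'
from h import *
im=snap("scene","s6.png")
a=cv2.resize(im[:,:,::-1][230:330,200:330],None,fx=6,fy=6,interpolation=cv2.INTER_CUBIC)
cv2.imwrite("pics/s6c.png",a)
E
```

```text
(no output)
```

View pics/s6c.png

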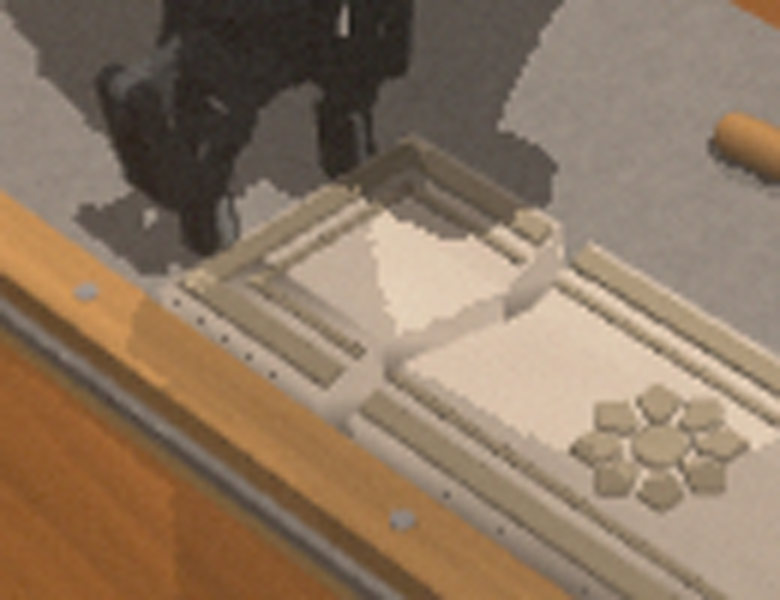

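The piece is sliding along the batten squarely. The remaining gap, around (345,420) to (565,270), is about 15–18 mm and even. I'll close it slowly.

Call:
servo_tool(
  rows=[
    [[60,-2,0,0,0,0,0],[60,-4,0,0,0,0,0],[60,-6,0,0,0,0,0],[60,-8,0,0,0,0,0],[60,-10,0,0,0,0,0],[60,-11,0,0,0,0,0],[60,-12,0,0,0,0,0],[60,-12,0,0,0,0,0]],
  ],
)

```text
clock: 17.08
position: [631.1, -37.3, 24.2]
ee_rot: [0.74, -0.673, -0.001, 0.001]
contact_force: [0.1, -4.5, 2.3]
gripper_width: 59.7
grasp_force: 2.4
```

Call:
servo_tool(
  rows=[
    [[60,-0.5,0,0,0,0,0],[60,-1,0,0,0,0,0],[60,-1,0,0,0,0,0]],
  ],
)

```text
clock: 17.45
position: [631.0, -36.4, 24.1]
ee_rot: [0.74, -0.673, -0.0, 0.001]
contact_force: [-1.7, -4.3, 2.5]
gripper_width: 59.8
grasp_force: 2.5
```

```bash
python3 - <<'E'
from h import *
im=snap("scene","s7.png")
a=cv2.resize(im[:,:,::-1][230:330,200:330],None,fx=6,fy=6,interpolation=cv2.INTER_CUBIC)
cv2.imwrite("pics/s7c.png",a)
E
```

```text
(no output)
```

View pics/s7c.png

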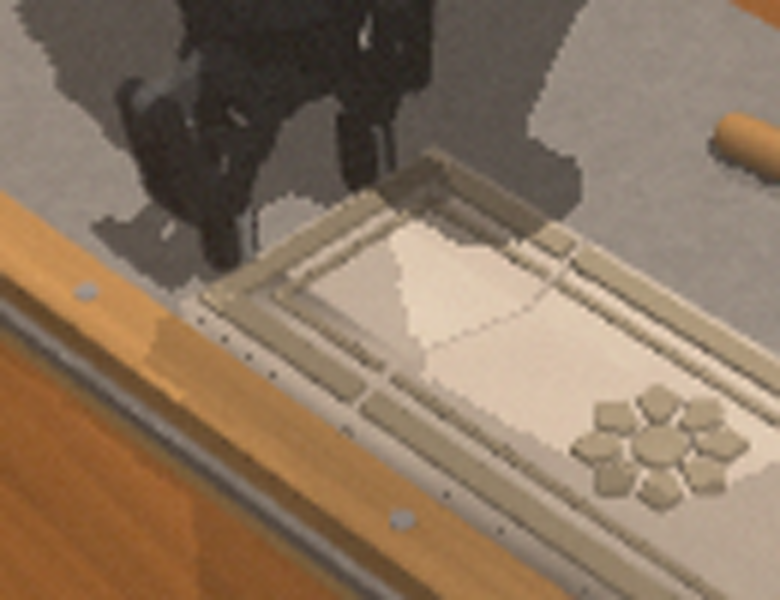

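The gap is now just a thin line, (360,400) to (575,245), perhaps 1–3 mm. The big piece hasn't moved. I'll creep on force now.

Call:
servo_tool(
  rows=[
    [[60,-0.6,0,0,0,0,0],[60,-0.6,0,0,0,0,0]],
  ],
)

```text
clock: 17.75
position: [630.9, -35.8, 24.1]
ee_rot: [0.74, -0.673, -0.0, 0.001]
contact_force: [-1.0, -4.5, 2.8]
gripper_width: 59.5
grasp_force: 2.5
```

Call:
servo_tool(
  rows=[
    [[60,-0.6,0,0,0,0,0],[60,-0.6,0,0,0,0,0]],
  ],
)

```text
clock: 18.0
position: [630.9, -35.2, 24.1]
ee_rot: [0.74, -0.673, -0.0, 0.001]
contact_force: [-1.6, -5.2, 2.2]
gripper_width: 60.3
grasp_force: 2.5
```

Call:
servo_tool(
  rows=[
    [[60,-0.5,0,0,0,0,0],[60,-0.5,0,0,0,0,0]],
  ],
)

```text
clock: 18.25
position: [630.8, -34.7, 24.1]
ee_rot: [0.74, -0.673, -0.0, 0.001]
contact_force: [-0.4, -4.6, 2.6]
gripper_width: 60.0
grasp_force: 2.6
```

Call:
servo_tool(
  rows=[
    [[60,-0.5,0,0,0,0,0],[60,-0.5,0,0,0,0,0]],
  ],
)

```text
clock: 18.5
position: [630.8, -34.2, 24.1]
ee_rot: [0.74, -0.673, -0.0, 0.001]
contact_force: [-1.8, -5.3, 2.0]
gripper_width: 60.1
grasp_force: 2.6
```

Call:
servo_tool(
  rows=[
    [[60,-0.5,0,0,0,0,0],[60,-0.5,0,0,0,0,0]],
  ],
)

```text
clock: 18.75
position: [630.7, -33.7, 24.1]
ee_rot: [0.74, -0.673, -0.0, 0.001]
contact_force: [-1.3, -6.3, 2.7]
gripper_width: 59.9
grasp_force: 2.6
```

Call:
servo_tool(
  rows=[
    [[60,-0.5,0,0,0,0,0],[60,-0.5,0,0,0,0,0]],
  ],
)

```text
clock: 19.0
position: [630.7, -33.2, 24.1]
ee_rot: [0.74, -0.673, -0.0, 0.001]
contact_force: [-1.5, -6.2, 3.0]
gripper_width: 59.8
grasp_force: 2.6
```

```bash
python3 - <<'E'
from h import *
a0=cv2.imread("pics/s7.png",0);im=snap("scene","s8.png");a=cv2.cvtColor(im,cv2.COLOR_RGB2GRAY)
for n,(r,c) in {"rosette":((285,325),(290,330)),"bigend":((310,345),(320,372)),"ep":((262,300),(232,262))}.items():
    print(n,cv2.phaseCorrelate(np.float32(a0[r[0]:r[1],c[0]:c[1]]),np.float32(a[r[0]:r[1],c[0]:c[1]]),cv2.createHanningWindow((c[1]-c[0],r[1]-r[0]),cv2.CV_32F)))
cv2.imwrite("pics/s8c.png",cv2.resize(im[:,:,::-1][255:310,240:310],None,fx=10,fy=10,interpolation=cv2.INTER_CUBIC))
E
```

```text
rosette ((0.009956674632356055, -0.0014047969333432775), 1.0034379842877388)
bigend ((0.010462802040681396, -0.10602877558277513), 1.0514667210755524)
ep ((0.4856238363745984, 0.21329464171859058), 0.9302141769727071)
```

View pics/s8c.png

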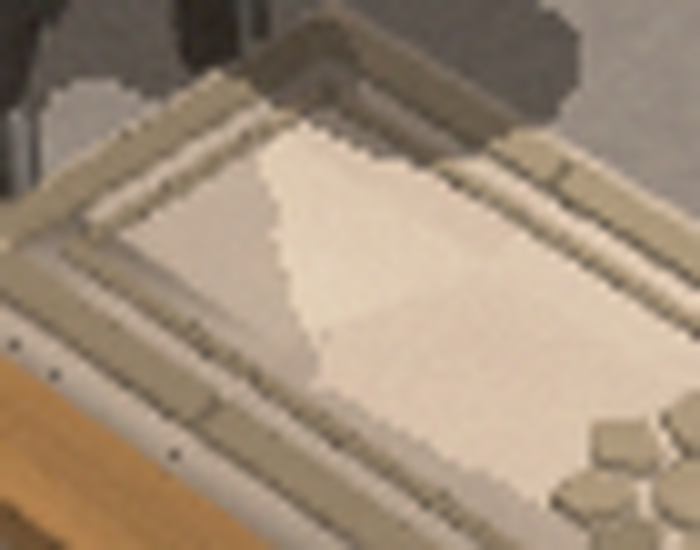

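The seam is essentially gone, with only faint lines at (210,405) and (565,170), and the rosette has shifted 0.00 px. I'll do one or two more tiny steps and watch the force.

Call:
servo_tool(
  rows=[
    [[60,-0.4,0,0,0,0,0],[60,-0.4,0,0,0,0,0]],
  ],
)

```text
clock: 19.3
position: [630.7, -33.0, 24.1]
ee_rot: [0.74, -0.673, -0.0, 0.001]
contact_force: [-1.9, -6.7, 3.2]
gripper_width: 59.7
grasp_force: 2.9
```

Call:
servo_tool(
  rows=[
    [[60,-0.3,0,0,0,0,0],[60,-0.3,0,0,0,0,0]],
  ],
)

```text
clock: 19.55
position: [630.7, -33.0, 24.1]
ee_rot: [0.74, -0.673, -0.0, 0.001]
contact_force: [-1.8, -6.7, 2.4]
gripper_width: 60.2
grasp_force: 3.4
```

```bash
python3 - <<'E'
from h import *
a0=cv2.imread("pics/s7.png",0);a1=cv2.imread("pics/s8.png",0);im=snap("scene","s9.png");a=cv2.cvtColor(im,cv2.COLOR_RGB2GRAY)
for n,(r,c) in {"rosette":((285,325),(290,330)),"bigend":((310,345),(320,372)),"ep":((262,300),(232,262))}.items():
  for b in(a0,a1): print(n,np.round(cv2.phaseCorrelate(np.float32(b[r[0]:r[1],c[0]:c[1]]),np.float32(a[r[0]:r[1],c[0]:c[1]]),cv2.createHanningWindow((c[1]-c[0],r[1]-r[0]),cv2.CV_32F))[0],3))
# darkness across seam on the pale border bands
for x in range(256,266): print(x,a0[290:302,x].tolist(),a[290:302,x].tolist())
E
```

```text
rosette [-0.012 -0.04 ]
rosette [-0.02  -0.059]
bigend [-0.047  0.032]
bigend [-0.072  0.017]
ep [0.208 0.047]
ep [-0.172 -0.066]
256 [145, 130, 131, 130, 128, 115, 100, 167, 164, 159, 148, 134] [147, 133, 133, 130, 130, 116, 99, 167, 164, 161, 151, 134]
257 [163, 141, 129, 130, 130, 126, 104, 151, 168, 163, 149, 107] [164, 140, 132, 131, 132, 124, 103, 149, 167, 159, 98, 142]
258 [167, 155, 132, 129, 128, 126, 119, 136, 168, 164, 156, 131] [166, 154, 130, 134, 131, 130, 125, 108, 167, 165, 164, 152]
259 [167, 165, 144, 130, 131, 118, 139, 165, 147, 167, 164, 158] [166, 164, 146, 129, 132, 133, 130, 108, 131, 167, 163, 156]
260 [97, 166, 166, 136, 118, 136, 160, 118, 108, 128, 163, 160] [98, 167, 166, 139, 129, 129, 108, 123, 109, 130, 165, 163]
261 [112, 147, 167, 164, 151, 162, 139, 132, 125, 102, 147, 161] [112, 149, 166, 164, 125, 108, 118, 130, 127, 101, 147, 166]
262 [128, 120, 168, 166, 163, 137, 129, 133, 131, 112, 111, 164] [131, 122, 166, 166, 163, 125, 130, 132, 123, 117, 114, 164]
263 [123, 119, 153, 164, 162, 140, 128, 131, 131, 129, 109, 130] [125, 121, 129, 168, 163, 140, 131, 131, 134, 131, 111, 128]
264 [150, 154, 166, 160, 162, 159, 130, 131, 132, 130, 129, 104] [157, 126, 118, 164, 163, 159, 132, 129, 130, 130, 127, 104]
265 [168, 166, 141, 107, 162, 163, 154, 129, 132, 133, 129, 115] [164, 137, 102, 106, 162, 164, 156, 133, 132, 131, 129, 118]
```

The position has stalled at 6.7 N, so the break is closed, and the big piece hasn't moved. I'll retreat and check flushness from above by numbers.

Call:
servo_tool(
  rows=[
    [[60,15,0,0,0,0,0],[60,40,0,0,0,0,0],[60,45,0,-50,0,0,0],[60,45,0,-110,0,0,0],[60,45,0,-170,0,0,0],[60,20,0,-230,0,0,0],[60,-20,0,-240,0,0,0],[60,-20,0,-240,0,0,0],[60,-20,0,-240,0,0,0]],
  ],
)

```text
clock: 20.72
position: [629.2, -12.1, 263.3]
ee_rot: [0.74, -0.673, -0.001, 0.0]
contact_force: [-0.3, -0.8, -0.7]
gripper_width: 59.9
grasp_force: 0.0
```

```bash
python3 - <<'E'
from h import *
P=arm.camera_params("wrist");im=snap("wrist","wrist9.png")
print(arm.read_state()["position"],arm.read_state()["contact_force"])
P={k:np.array(v) for k,v in P.items()}
K=P["intrinsics"].astype(float);R=P["R"];t=P["t"].ravel()
def proj(X): return cv2.projectPoints(np.array(X,float),cv2.Rodrigues(R)[0],t,K,P["D"].astype(float))[0].reshape(-1,2)
# rectified top view of plane z=44 in board frame, 0.5mm/px : rows = y_B -> , cols = x_B
tx=np.array([.99516,.0983]);ty=np.array([-.0983,.99516]);b0=np.array([714.4,-214.2])
xs=np.arange(-160,20,.5);ys=np.arange(180,320,.5)
G=np.array([[*(b0+x*tx+y*ty),44] for y in ys for x in xs])
uv=proj(G).astype(np.float32).reshape(len(ys),len(xs),2)
o=cv2.remap(im,uv[...,0],uv[...,1],cv2.INTER_LINEAR)
cv2.imwrite("pics/rect9.png",o[:,:,::-1])
g=cv2.cvtColor(o,cv2.COLOR_RGB2GRAY).astype(int)
def edge(y,lo,hi):  # strongest gradient column
    i=np.argmin(abs(ys-y));m=(xs>=lo)&(xs<hi);d=np.abs(np.gradient(g[i-2:i+3].mean(0)))
    return xs[m][np.argmax(d[m])],int(d[m].max())
for y in range(192,318,6): print(y,"near",edge(y,-140,-122),"batten",edge(y,-8,8))
E
```

```text
[629.1222827  -12.62785907 263.00075542] [ 0.36348436 -0.37169517  0.16507578]
192 near (np.float64(-126.5), 40) batten (np.float64(1.0), 44)
198 near (np.float64(-128.0), 31) batten (np.float64(1.0), 14)
204 near (np.float64(-127.0), 22) batten (np.float64(3.5), 17)
210 near (np.float64(-126.5), 20) batten (np.float64(3.0), 13)
216 near (np.float64(-127.0), 15) batten (np.float64(3.0), 14)
222 near (np.float64(-127.0), 44) batten (np.float64(3.5), 15)
228 near (np.float64(-127.0), 16) batten (np.float64(3.0), 12)
234 near (np.float64(-126.5), 23) batten (np.float64(3.5), 14)
240 near (np.float64(-127.0), 22) batten (np.float64(3.5), 14)
246 near (np.float64(-127.0), 24) batten (np.float64(3.0), 13)
252 near (np.float64(-126.5), 26) batten (np.float64(3.5), 12)
258 near (np.float64(-126.5), 19) batten (np.float64(3.5), 19)
264 near (np.float64(-122.5), 19) batten (np.float64(3.0), 11)
270 near (np.float64(-127.0), 18) batten (np.float64(3.5), 14)
276 near (np.float64(-123.0), 33) batten (np.float64(3.5), 15)
282 near (np.float64(-126.5), 20) batten (np.float64(3.0), 14)
288 near (np.float64(-123.5), 29) batten (np.float64(3.5), 12)
294 near (np.float64(-127.0), 17) batten (np.float64(3.5), 11)
300 near (np.float64(-126.5), 33) batten (np.float64(3.0), 10)
306 near (np.float64(-126.5), 21) batten (np.float64(3.0), 9)
312 near (np.float64(-127.0), 25) batten (np.float64(3.5), 9)
```

The edges are flush to within 0.5 mm along the whole plaque, and the hand is clear. Handing in.

```bash
python3 -c "
from bench import arm
print(arm.job_done())"
```

```text
the job is handed in; nothing more can be done
None
```

The end piece lies flat against the batten with its break closed on the big piece, flush to about 0.5 mm. The big piece did not visibly move, the hand never went near the bystanders and finished clear, and the job was handed in at about 21 s.

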